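Set the deburring depth dial to the setter's rider

ROBOT

A 7-joint arm with a two-finger parallel gripper is mounted at the origin on the work surface. World frame = base frame: x ahead of the robot, y to its left, z up, the work surface at z = 0. Lengths are in m, angles in rad, forces in N, time in s.
With the tool pointing down it reaches from about 0.425 to 0.925 m from the base axis. Payload 6.8 kg.
Tool frame: the origin (TCP) lies at the very end of the fingers, on their centre line; the grasp point (between the pads) lies 19 mm behind it (r.grip_depth is the distance from the TCP to the grasp point, in m); z points along the fingers, y is the direction in which the jaws open and shut (so a half turn about z gives the same grasp; the last joint's range is limited). The gripper opens to 85 mm and grips with 20 to 120 N. Pads are 22 mm wide; open, the fingers measure 114 mm over their backs; the gripper's body (76 mm by 85 mm) begins 54 mm behind the grasp point. The pads swing forward as they close: fully open they stand 13 mm farther back than shut.
Start: joints at [-0.108, 0.477, 0.022, 1.555, -0.011, 1.109, -0.083], TCP at [0.675, 0, 0.231] pointing down, gripper open.
Joint ranges: [-2.96, 2.96], [-0.34, 2.1], [-1.41, 1.46], [0.24, 2.44], [-1.37, 4.51], [0.17, 1.92], [-2.96, 2.96]. Speed limits (rad/s): [2.39, 2.39, 3.14, 3.14, 3.14, 3.14, 3.14].

INTERFACE

Orientations are given as a rotation vector (axis times angle).
In Python, from bench import r, grab_frame gives the robot as it stands. The module is installed in compiled form; this text tells all that it offers.
- The arm moves only by the tool play_rows, never from a script. Its argument "increments" is a list of rows, each a list of 7 numbers: the shift along the tool's x, y, z in mm, then the turn, a rotation vector about the tool's x, y, z in rad, then the closure in counts, from 0 (fully open) to 255 (shut). In form: [[tx, ty, tz, rx, ry, rz, claw], ...]. A call has 1 to 5 rows; each row shifts and turns the pose as measured when the row begins, along the tool's axes as they then stand; what a row does not reach is not made up. A row lasts 1/10 s, in which the tool goes at most 50 mm and 8.59 degrees, less where a joint would pass 70% of its speed; a pose out of reach is approached as far as the arm can. A call is refused whole if a number of a shift passes 50 or a number of a turn 0.15, either way. A call with a gripper value outside its range is refused whole. The fingers move at their own pace and stop on an object; "force" is the grip in N (left out, the last holds). Time passes only in rows, so rows that do not move let the fingers close. It gives the time, the measured TCP pose, the force and the opening at its end, in the units of the state.
- r.get_obs(): the state, without advancing time (a new reading comes with each control period).
- grab_frame(name): name is "scene" or "side" or "wrist"; returns a dict with "color" (420x560x3 uint8, blue, green, red), "depth" (420x560 float32, m along the optical axis (not along the pixel's ray), 0 where there is no reading), "K" (3x3 intrinsics, pixels), "T" (4x4, takes a point from camera to world coordinates). Camera axes: x right, y up, looking along -z (the intrinsics and any distortion apply to the point x, -y, -z); pixel columns grow to the right and rows downward; lengths in m; the calibration is good to about 2 mm. A picture is of the moment at which its call begins.
- r.hand_in(): hands the job in, once; it reports no verdict.
The state is a dict: "clock": time; "joints": joint angles; "qvel": joint speeds; "tau": joint torques, N m; "tcp_pos": TCP position; "orientation": TCP orientation; "contact_force": force on the tool from outside, world axes, zero at the start; "moment": the same for the moment, N m; "grip_width": finger opening in m.
Only numpy, scipy, OpenCV 4.12 (cv2) and the standard library are available. Lean on these libraries where they do the work, as an engineer would, in place of code of your own. Each camera call takes 0.05 s, during which the arm holds its last target.

TASK

Set the edge-deburring unit for the next job: with a fingertip, push the depth dial round clockwise by its standing crank knob until the dial's pointer lines up with the scale line where the setter has clamped the rider. Come up to the line without running past it, so that the screw's slack stays taken up, and do not take the knob between the fingers. Leave the scale ring with its rider as the setter left it, and leave the parts lying around it alone.

Things in the scene. Friction and masses are not known exactly. Their poses are not given: they have to be found in the camera images.
- unit: The fixed bench edge-deburring unit, in a new place and yaw each time: grey housing, ground steel deck plate 280 (x) x 380 (y) mm, its top 150 mm above the origin. Origin on the bench under its middle; x to the far side, y left. The depth dial lies flat on the deck, left of the middle; on the right a steel V-guide along x, its edges 40 mm above the deck.
- dial_centre (a point): On the vertical axis of the depth dial, in the plane of the dial's flat top, 34 mm above the deck. The dial is a black fluted disc 120 mm in diameter with a steel hub disc (32 mm wide, standing 5 mm proud) in the middle. Its own x axis points to the dial's pointer.
- knob_top (a point): Centre of the top of the crank knob: an upright plain steel cylinder 18 mm in diameter and 40 mm tall, standing on the dial's top face 45 mm from the axis, exactly opposite the pointer. It is rigid with the dial: pushing it sideways, square to the line to the axis, turns the dial with about 2.7 N and the dial stays where it is left (no spring, no clicks).
- pointer (a point): The dial's index mark: a white-filled line on the black disc that runs on along a black pointed nose at the disc's rim; taken 70 mm from the axis, just past the nose's tip and 16 mm below the dial's top.
- target (a point): The target scale line on the aluminium ring round the dial: the line with the rider clamped over its outer end; taken 70 mm from the axis, at the height of pointer. x points outward along the line. The rider is a small dark steel saddle 18 mm wide with a nose pointing inward along the line and a clamp screw outside; it stands 22 mm above the deck and reaches 99 mm from the axis.
- dial (a joint): Angle of the dial on the unit, rad, growing clockwise as seen from above; it may turn more than once round. At the start the pointer stands 0.6 to 2.5 rad short of the target line: the dial must turn clockwise by the angle from pointer to target line.
- ring (a joint): Angle of the scale ring on the unit, rad, clockwise from above. When dial equals ring the pointer is exactly on the target line. The ring is a flat aluminium ring 172 mm in diameter, top 14 mm above the deck, with 24 dark lines 15 degrees apart; it turns about the dial's axis only if forced (some 9 N at its rim).
- pulley: Bystander: a loose black plastic pulley wheel, 44 mm in diameter and 16 mm thick, lying flat on the deck in front of the dial (robot's side). Origin at the centre of its underside.
- bracket: Bystander: a loose orange plastic L-bracket on the bench left of the unit, 60 x 40 mm, upright leg 50 mm tall. Origin under the middle of its foot.
- gauge: Bystander: a loose steel plug gauge 122 mm long with a hexagonal 20 mm handle, lying on the bench left of the unit. Origin under the middle of the handle, which lies along its x axis.
- runner: Bystander: a loose translucent green sprue runner, a flat tree of 8 mm bars 118 x 92 mm with a sprue standing 49 mm tall, lying on the bench right of the unit. Origin under the middle of the tree.

How it is judged:
By the outcome, as a careful person would: the job done as asked, in the order asked, and still so for the second after the job is handed in, with the robot touching nothing.
It also fails if it takes over 38 s, if anything falls off the work surface, if the arm or the gripper's body presses on something with over 40 N, if the wrist force passes 120 N, or if a joint passes its speed limit or range.

## Working session

There is one attempt and no reset: what is moved stays moved. The work goes in short steps, Python scripts to look and compute and a tool call to move; the robot and the scene stay as the last step left them, time stands still between calls to the robot, and variables do not carry over. Pictures are saved under pics/ and viewed, and the job is handed in when it is done.

Besides the shell and the picture viewer there is one more tool, called after ">>>" as name([rows], argument=value, ...), one row to a line, values as JSON. play_rows: Moves the arm, as the interface text tells. Its arguments: {"type":"object","properties":{"increments":{"type":"array","items":{"type":"array","items":{"type":"number"}}},"force":{"type":"number"}},"required":["increments"]}

```bash
mkdir -p pics; ls; cat > h.py <<'E'
import numpy as np, cv2
from bench import r, grab_frame
def save(f,n): cv2.imwrite('pics/'+n+'.png',f['color'])
def ray(f,u,v):
    K=f['K'];T=f['T']
    d=np.array([(u-K[0,2])/K[0,0],-(v-K[1,2])/K[1,1],-1.0])
    return T[:3,3],T[:3,:3]@d
def plane(f,u,v,z):
    o,d=ray(f,u,v); return o+d*(z-o[2])/d[2]
def proj(f,p):
    c=np.linalg.inv(f['T'])@np.r_[p,1]
    return f['K'][0,0]*c[0]/-c[2]+f['K'][0,2], f['K'][1,1]*(-c[1])/-c[2]+f['K'][1,2]
def cloud(f):
    h,w=f['depth'].shape; v,u=np.mgrid[:h,:w]; K=f['K'];D=f['depth']
    P=np.stack([(u-K[0,2])/K[0,0]*D,-(v-K[1,2])/K[1,1]*D,-D],-1)
    return P@f['T'][:3,:3].T+f['T'][:3,3]
E
python3 - <<'E'
from h import *
import pickle
o=r.get_obs(); print(o)
for n in ['scene','side','wrist']:
    f=grab_frame(n); save(f,n+'0'); pickle.dump(f,open(n+'0.pkl','wb')); print(n,f['K'].round(1).tolist(),f['T'].round(3).tolist())
E
```

```text
pics
{'clock': 0.0, 'joints': array([-0.10809756,  0.47775867,  0.02233022,  1.55648329, -0.01148459,
        1.10929174, -0.08310622]), 'qvel': array([ 0.00171285, -0.00040048, -0.00061619, -0.00056082,  0.00359083,
       -0.00117095,  0.00063655]), 'tau': array([-5.45967814e-04, -5.96443820e+01,  1.60769675e+00, -2.81194621e+01,
        1.24063640e-02,  9.39900521e-03,  2.20753498e-05]), 'tcp_pos': array([ 6.74395124e-01, -1.64147767e-05,  2.30339871e-01]), 'orientation': array([-2.22057795e+00, -2.22063998e+00,  2.16571847e-03]), 'contact_force': array([-0.20992077, -0.96118333, -1.04246649]), 'moment': array([ 0.06308738,  0.02007189, -0.04398554]), 'grip_width': 0.0853245945723374}
scene [[523.6, 0.0, 283.6], [0.0, 523.6, 217.5], [0.0, 0.0, 1.0]] [[0.487, -0.513, 0.708, 1.419], [0.874, 0.274, -0.402, -0.53], [0.013, 0.814, 0.581, 0.88], [0.0, 0.0, 0.0, 1.0]]
side [[388.4, 0.0, 282.6], [0.0, 388.4, 203.8], [0.0, 0.0, 1.0]] [[0.945, 0.258, -0.203, 0.388], [-0.328, 0.737, -0.59, -0.511], [-0.003, 0.624, 0.781, 0.769], [0.0, 0.0, 0.0, 1.0]]
wrist [[331.0, 0.0, 281.9], [0.0, 331.0, 202.6], [0.0, 0.0, 1.0]] [[1.0, -0.001, 0.001, 0.673], [0.001, 0.961, 0.275, 0.069], [-0.001, -0.275, 0.961, 0.373], [0.0, 0.0, 0.0, 1.0]]
```

View pics/scene0.png

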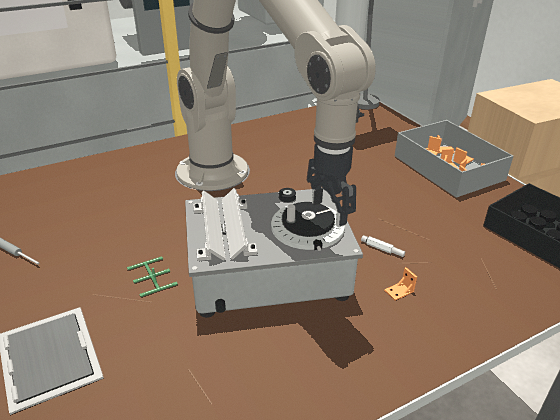

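View pics/side0.png

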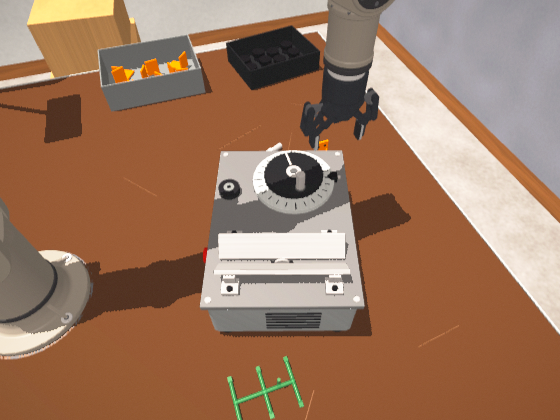

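View pics/wrist0.png

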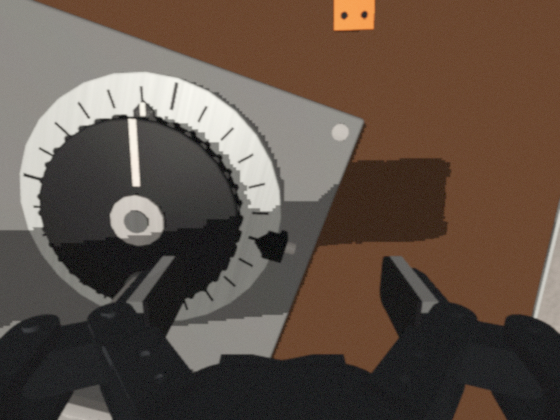

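```bash
python3 - <<'E'
from h import *
import pickle
w=pickle.load(open('wrist0.pkl','rb'));s=pickle.load(open('scene0.pkl','rb'));d=pickle.load(open('side0.pkl','rb'))
print('hub w',plane(w,136,220,.189)); P=cloud(w)
for u,v in [(136,203),(60,180),(100,140),(340,132),(155,240),(150,92),(140,260)]: print(u,v,P[v,u].round(3))
for n,f in (('scene',s),('side',d),('wrist',w)):
    P=cloud(f); 
    k=(P[...,2]>.205)&(P[...,2]<.232)&(np.hypot(P[...,0]-.585,P[...,1]-.06)<.12)
    vv,uu=np.nonzero(k); print(n,k.sum(), P[k].mean(0) if k.any() else 0,uu.mean() if k.any() else 0,vv.mean() if k.any() else 0)
for n,f,b in (('scene',s,(250,170,370,270)),('side',d,(210,130,360,230))):
    x0,y0,x1,y1=b; c=f['color'][y0:y1,x0:x1]
    cv2.imwrite(f'pics/{n}0z.png',cv2.resize(c,None,fx=5,fy=5,interpolation=cv2.INTER_CUBIC))
E
```

```text
hub w [0.58753627 0.00579749 0.189     ]
136 203 [0.588 0.016 0.187]
60 180 [0.544 0.029 0.185]
100 140 [0.571 0.052 0.185]
340 132 [0.711 0.054 0.152]
155 240 [ 0.595 -0.009  0.184]
150 92 [0.594 0.078 0.165]
140 260 [ 0.585 -0.022  0.185]
scene 78 [ 0.59010953 -0.04071721  0.2171793 ] 290.65384615384613 209.01282051282053
side 100 [ 0.58419879 -0.0427662   0.2184463 ] 300.06 176.49
wrist 48 [ 0.58059235 -0.03239781  0.2101654 ] 115.64583333333333 297.1666666666667
```

View pics/scene0z.png

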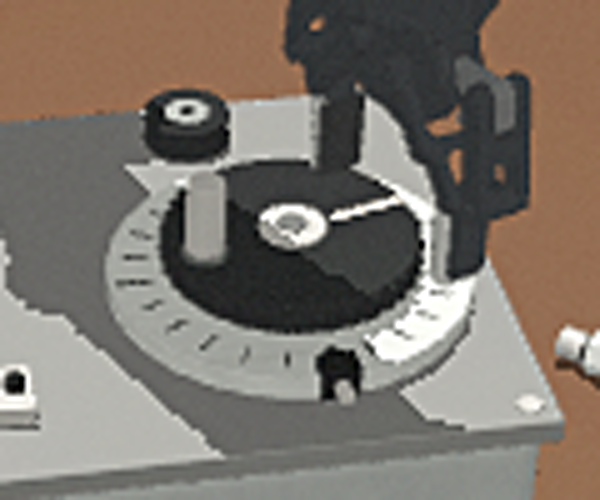

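View pics/side0z.png

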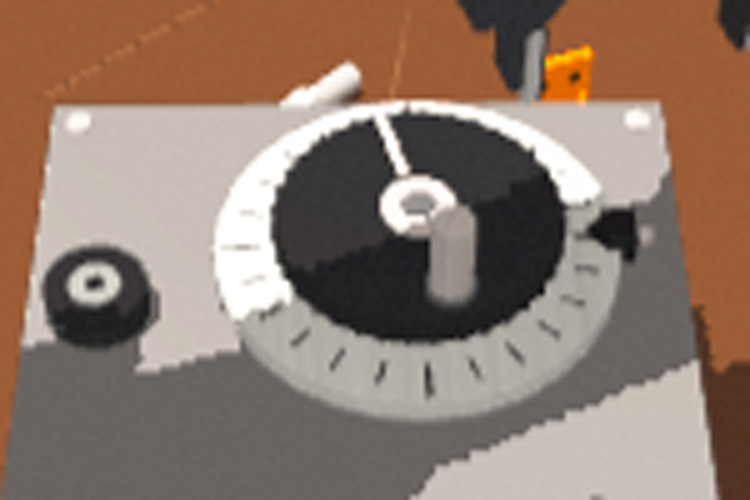

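>>> play_rows([
  [0,0,-45,0,0,0,255],
  [10,-40,-30,0,0,0,255],
  [10,-45,0,0,0,0,255],
  [0,0,0,0,0,0,255],
  [0,0,0,0,0,0,255],
], force=40)

```text
clock: 0.65
tcp_pos: [0.5855, 0.0201, 0.3043]
orientation: [-2.218, -2.217, 0.011]
contact_force: [0.8, -0.1, -1.6]
grip_width: 0.0122
```

```bash
python3 - <<'E'
from h import *
import pickle
for n in ['scene','side','wrist']:
    f=grab_frame(n); save(f,n+'1'); pickle.dump(f,open(n+'1.pkl','wb'))
print(r.get_obs()['tcp_pos'],r.get_obs()['grip_width'],r.get_obs()['contact_force'])
E
```

```text
[0.58634205 0.01985964 0.30341236] -4.630740998917584e-05 [ 0.26082592 -0.37414172 -0.50649842]
```

View pics/wrist1.png

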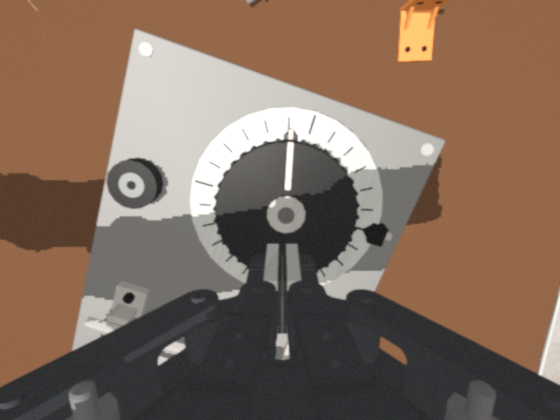

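View pics/side1.png

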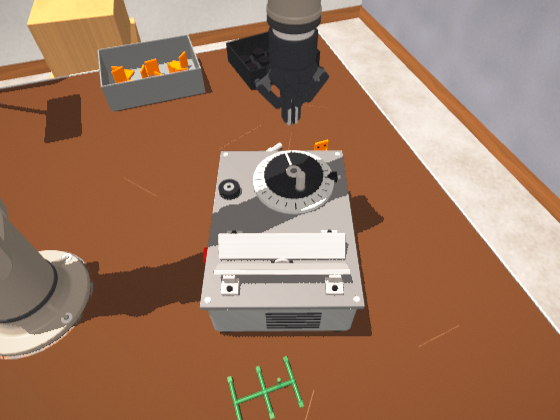

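```bash
cat > meas.py <<'E'
from h import *
def measure(f,hub0,verbose=True):
    g=cv2.cvtColor(f['color'],cv2.COLOR_BGR2GRAY); 
    # hub: bright blob near predicted
    u0,v0=proj(f,np.r_[hub0,.189])
    hsv=cv2.cvtColor(f['color'],cv2.COLOR_BGR2HSV)
    h,w=g.shape; V,U=np.mgrid[:h,:w]
    def mapz(z):
        K=f['K'];T=f['T'];d=np.stack([(U-K[0,2])/K[0,0],-(V-K[1,2])/K[1,1],-np.ones_like(U,float)],-1)@T[:3,:3].T
        return T[:3,3]+d*((z-T[2,3])/d[...,2])[...,None]
    M=mapz(.189); rr=np.hypot(M[...,0]-hub0[0],M[...,1]-hub0[1])
    m=((g>90)&(rr<.022)).astype(np.uint8)
    cs,_=cv2.findContours(m,cv2.RETR_EXTERNAL,cv2.CHAIN_APPROX_NONE)
    c=max(cs,key=cv2.contourArea)[:,0,:]
    p=np.array([plane(f,u,v,.189)[:2] for u,v in c])
    (cx,cy),rad=cv2.minEnclosingCircle((p*1000).astype(np.float32))
    A=np.c_[2*p,np.ones(len(p))]; s=np.linalg.lstsq(A,(p**2).sum(1),rcond=None)[0]; C=s[:2]; R=np.sqrt(s[2]+C@C)
    print('hub fit',C.round(4),'R',R.round(4),'minenc',round(cx,1),round(cy,1),round(rad,1))
    return C,mapz
def pointer(f,C,mapz,lo=.022,hi=.055,thr=130):
    g=cv2.cvtColor(f['color'],cv2.COLOR_BGR2GRAY)
    M=mapz(.184); dx=M[...,0]-C[0];dy=M[...,1]-C[1]; rr=np.hypot(dx,dy)
    m=(g>thr)&(rr>lo)&(rr<hi)
    n,l,st,ce=cv2.connectedComponentsWithStats(m.astype(np.uint8)); i=1+np.argmax(st[1:,4]); k=l==i
    P=np.c_[dx[k],dy[k]]; q=P.mean(0); ang=np.degrees(np.arctan2(q[1],q[0]))
    e=np.linalg.eigh(np.cov(P.T))[1][:,1]; e*=np.sign(e@q)
    print('pointer n',k.sum(),'mean ang',round(ang,2),'axis ang',round(np.degrees(np.arctan2(e[1],e[0])),2),'r',np.hypot(*P.T).min().round(4),np.hypot(*P.T).max().round(4), 'offset of line from C mm',round(1000*(e[0]*q[1]-e[1]*q[0]),2))
    return ang
def ticks(f,C,a0,a1,radii=(.070,.078),z=.164):
    g=cv2.cvtColor(f['color'],cv2.COLOR_BGR2GRAY).astype(np.float32)
    A=np.arange(a0,a1,.25); R=np.linspace(*radii,9)
    prof=np.zeros(len(A))
    for i,a in enumerate(np.radians(A)):
        pts=np.array([proj(f,[C[0]+q*np.cos(a),C[1]+q*np.sin(a),z]) for q in R],np.float32)
        prof[i]=cv2.remap(g,pts[:,0].copy(),pts[:,1].copy(),cv2.INTER_LINEAR).mean()
    return A,prof
E
python3 - <<'E'
from meas import *
import pickle
f=pickle.load(open('wrist1.pkl','rb'))
C,mz=measure(f,np.array([.5875,.006])); a=pointer(f,C,mz)
from scipy.signal import find_peaks
A,p=ticks(f,C,-60,220)
base=cv2.blur(p.reshape(1,-1),(41,1)).ravel(); q=(base-p)/base
pk,_=find_peaks(q,height=.06,distance=20)
print([(A[i],round(A[i]%15,2),round(q[i],2)) for i in pk])
# rider: dark blob r .08-.1
g=cv2.cvtColor(f['color'],cv2.COLOR_BGR2GRAY); M=mz(.172); d=M[...,:2]-C; rr=np.hypot(d[...,0],d[...,1])
m=((g<45)&(rr>.076)&(rr<.1)&(d[...,0]>0.05)&(abs(d[...,1])<.05)).astype(np.uint8)
n,l,st,ce=cv2.connectedComponentsWithStats(m);print(st,ce)
for i in range(1,n):
  t=plane(f,*ce[i],.172)[:2]-C; print(np.degrees(np.arctan2(t[1],t[0])),np.hypot(*t))
s=pickle.load(open('scene1.pkl','rb'));e=pickle.load(open('side1.pkl','rb'))
for x in (s,e):
  C2,m2=measure(x,C); pointer(x,C2,m2)
cv2.imwrite('pics/w1z.png',cv2.resize(f['color'][100:300,180:400],None,fx=3.5,fy=3,interpolation=cv2.INTER_CUBIC))
E
```

```text
hub fit [0.5866 0.0058] R 0.0158 minenc 586.4 5.7 16.6
pointer n 328 mean ang 86.42 axis ang 86.93 r 0.022 0.0549 offset of line from C mm -0.34
[(np.float64(-56.75), np.float64(3.25), np.float64(0.09)), (np.float64(-47.25), np.float64(12.75), np.float64(0.38)), (np.float64(-32.5), np.float64(12.5), np.float64(0.32)), (np.float64(-17.5), np.float64(12.5), np.float64(0.56)), (np.float64(-2.5), np.float64(12.5), np.float64(0.32)), (np.float64(12.25), np.float64(12.25), np.float64(0.31)), (np.float64(27.25), np.float64(12.25), np.float64(0.19)), (np.float64(42.5), np.float64(12.5), np.float64(0.21)), (np.float64(57.75), np.float64(12.75), np.float64(0.19)), (np.float64(73.0), np.float64(13.0), np.float64(0.33)), (np.float64(88.0), np.float64(13.0), np.float64(0.12)), (np.float64(103.5), np.float64(13.5), np.float64(0.12)), (np.float64(118.75), np.float64(13.75), np.float64(0.11)), (np.float64(134.0), np.float64(14.0), np.float64(0.12)), (np.float64(149.25), np.float64(14.25), np.float64(0.13)), (np.float64(164.25), np.float64(14.25), np.float64(0.32)), (np.float64(179.25), np.float64(14.25), np.float64(0.19)), (np.float64(187.5), np.float64(7.5), np.float64(0.15)), (np.float64(194.25), np.float64(14.25), np.float64(0.3)), (np.float64(209.25), np.float64(14.25), np.float64(0.31))]
[[     0      0    560    420 234892]
 [   367    224     20     22    308]] [[279.37304804 209.46806192]
 [376.31818182 233.85714286]]
-16.353170152694542 0.08370971817314388
hub fit [0.5927 0.0039] R 0.0149 minenc 592.1 4.0 17.2
pointer n 110 mean ang -133.14 axis ang 146.73 r 0.0317 0.0549 offset of line from C mm 39.75
hub fit [0.5878 0.0033] R 0.0172 minenc 588.0 5.7 21.6
pointer n 89 mean ang -83.81 axis ang -125.88 r 0.0224 0.0484 offset of line from C mm 22.0
```

View pics/w1z.png

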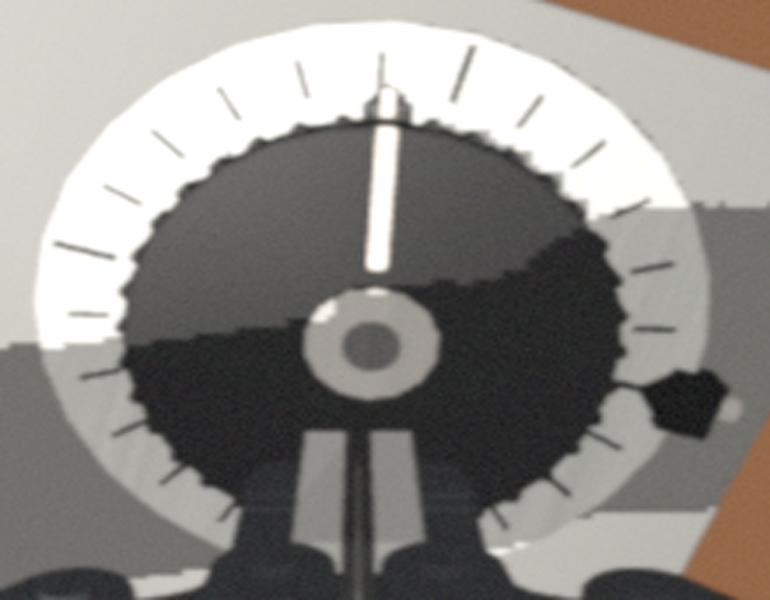

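>>> play_rows([
  [-31,13,0,0,0,0,255],
  [-31,13,0,0,0,0,255],
  [0,0,0,0,0,-0.14,255],
  [0,0,0,0,0,-0.14,255],
  [0,0,0,0,0,-0.14,255],
])

```text
clock: 1.3
tcp_pos: [0.6179, -0.0461, 0.2997]
orientation: [-1.69, -2.637, 0.014]
contact_force: [0.4, 0.4, 0.1]
grip_width: 0.0
```

>>> play_rows([
  [0,0,0,0,0,-0.14,255],
  [0,0,0,0,0,-0.14,255],
  [0,0,0,0,0,-0.14,255],
  [0,0,0,0,0,-0.14,255],
  [0,0,0,0,0,-0.14,255],
])

```text
clock: 1.8
tcp_pos: [0.6225, -0.0493, 0.2953]
orientation: [-0.643, -3.059, 0.009]
contact_force: [0.3, -0.3, -0.1]
grip_width: -0.0
```

```bash
cat > st.py <<'E'
from h import *
from scipy.spatial.transform import Rotation as Ro
C=np.array([.5868,.0055])
def st():
    o=r.get_obs(); R=Ro.from_rotvec(o['orientation']).as_matrix(); p=o['tcp_pos']
    t=R[:,0]; hd=np.degrees(np.arctan2(t[1],t[0])); rel=R.T@np.r_[C-p[:2],0]
    print('clk',round(o['clock'],2),'tcp',p.round(4),'x head',hd.round(2),'tilt',R[:2,2].round(3),'C in tool mm',(rel[:2]*1000).round(1),'F',o['contact_force'].round(1),'Fx tool',(R.T@o['contact_force']).round(1),'gw',round(o['grip_width'],4))
    return o,R,p
if __name__=='__main__': st()
E
python3 st.py
```

```text
clk 1.8 tcp [ 0.6225 -0.0493  0.2953] x head 156.25 tilt [-0.017 -0.002] C in tool mm [54.8 35.8] F [ 0.3 -0.3 -0.1] Fx tool [-0.4 -0.1  0. ] gw -0.0
```

>>> play_rows([
  [0,0,0,0,-0.006,-0.12,255],
  [0,0,0,0,-0.006,-0.12,255],
  [0,0,0,0,-0.006,-0.12,255],
  [4,8,30,0,0,0,255],
  [0,0,30,0,0,0,255],
])

```text
clock: 2.3
tcp_pos: [0.6265, -0.0444, 0.2344]
orientation: [0.062, 3.133, -0.007]
contact_force: [0.1, 0.4, -0.1]
grip_width: 0.0001
```

```bash
python3 st.py; python3 -c "
from h import *
save(grab_frame('scene'),'scene2')
f=grab_frame('side');save(f,'side2');save(grab_frame('wrist'),'wrist2')
f=cv2.imread('pics/scene2.png')[150:280,240:380];f2=cv2.imread('pics/side2.png')[100:230,210:350]
cv2.imwrite('pics/c2.png',cv2.resize(np.hstack([f,f2]),None,fx=2.8,fy=2.8,interpolation=cv2.INTER_CUBIC))"
```

```text
clk 2.3 tcp [ 0.6265 -0.0444  0.2344] x head 177.72 tilt [ 0.008 -0.005] C in tool mm [41.7 48.3] F [ 0.1  0.4 -0.1] Fx tool [-0.1  0.4  0.1] gw 0.0001
```

View pics/c2.png

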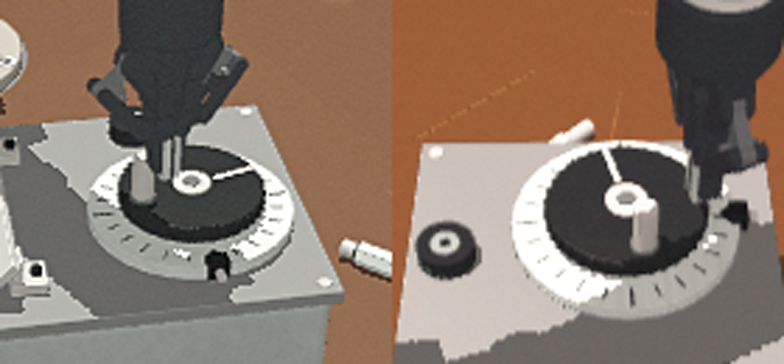

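View pics/wrist2.png

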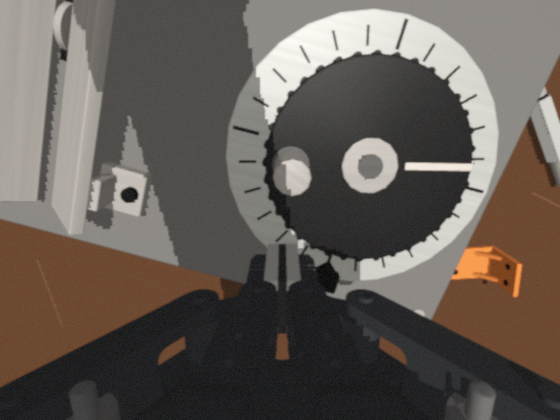

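>>> play_rows([
  [0,3,20,0,0,0,255],
  [0,0,17,0,0,0,255],
  [8,0,0,0,0,0,255],
  [0,0,0,0,0,0,255],
])

```text
clock: 2.85
tcp_pos: [0.6222, -0.044, 0.2012]
orientation: [0.07, 3.131, -0.009]
contact_force: [0.8, 0.4, 0.0]
grip_width: 0.0001
```

```bash
python3 st.py
```

```text
clk 2.85 tcp [ 0.6222 -0.044   0.2012] x head 177.45 tilt [ 0.01  -0.006] C in tool mm [37.6 47.8] F [0.8 0.4 0. ] Fx tool [-0.8  0.4 -0. ] gw 0.0001
```

>>> play_rows([
  [6,3,4,0,0,0,255],
  [6,0,2,0,0,0,255],
  [6,0,0,0,0,0,255],
  [5,0,0,0,0,0,255],
])

```text
clock: 3.25
tcp_pos: [0.601, -0.0402, 0.1989]
orientation: [0.071, 3.122, -0.009]
contact_force: [4.3, -0.9, -2.1]
grip_width: 0.0003
```

```bash
python3 st.py
```

```text
clk 3.25 tcp [ 0.601  -0.0402  0.1989] x head 177.4 tilt [ 0.018 -0.006] C in tool mm [16.2 45. ] F [ 4.3 -0.9 -2.1] Fx tool [-4.3 -0.7  2.2] gw 0.0003
```

>>> play_rows([
  [4.5,-1.5,0,0,0.004,0.08,255],
  [4.5,-1.5,0,0,0.004,0.08,255],
  [4.5,-1.5,0,0,0.004,0.08,255],
  [4.5,-1.5,0,0,0.004,0.08,255],
])

```text
clock: 3.65
tcp_pos: [0.5843, -0.0426, 0.2007]
orientation: [0.585, 3.074, 0.001]
contact_force: [4.0, -1.5, -2.2]
grip_width: -0.0004
```

```bash
python3 st.py
```

```text
clk 3.65 tcp [ 0.5843 -0.0426  0.2007] x head 158.43 tilt [ 0.013 -0.001] C in tool mm [15.4 45.7] F [ 4.  -1.5 -2.2] Fx tool [-4.3  0.1  2.3] gw -0.0004
```

>>> play_rows([
  [4.5,-1.5,0.5,0,0.003,0.09,255],
  [4.5,-1.5,0.5,0,0.003,0.09,255],
  [4.5,-1.5,0.5,0,0.003,0.09,255],
  [4.5,-1.5,0.5,0,0.003,0.09,255],
])

```text
clock: 4.05
tcp_pos: [0.5686, -0.0394, 0.2009]
orientation: [1.15, 2.912, 0.015]
contact_force: [3.7, -1.7, -1.8]
grip_width: 0.0002
```

```bash
python3 st.py
```

```text
clk 4.05 tcp [ 0.5686 -0.0394  0.2009] x head 136.89 tilt [0.014 0.005] C in tool mm [17.4 45.2] F [ 3.7 -1.7 -1.8] Fx tool [-3.9  1.3  1.9] gw 0.0002
```

>>> play_rows([
  [5,-1.5,0.5,0,0.003,0.08,255],
  [5,-1.5,0.5,0,0.003,0.08,255],
  [5,-1.5,0.5,0,0.003,0.08,255],
  [5,-1.5,0.5,0,0.003,0.08,255],
])

```text
clock: 4.45
tcp_pos: [0.554, -0.0303, 0.2012]
orientation: [1.623, 2.68, 0.031]
contact_force: [3.0, -2.0, -1.5]
grip_width: 0.0002
```

```bash
python3 st.py;python3 -c "
from h import *
save(grab_frame('wrist'),'wrist3')"
```

```text
clk 4.45 tcp [ 0.554  -0.0303  0.2012] x head 117.59 tilt [0.017 0.013] C in tool mm [16.5 45.6] F [ 3.  -2.  -1.5] Fx tool [-3.2  1.7  1.5] gw 0.0002
```

View pics/wrist3.png

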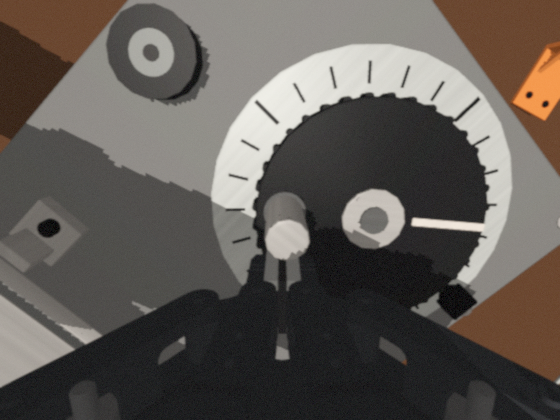

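```bash
cat > rem.py <<'E'
from meas import *
from scipy.signal import find_peaks
def rem(f,lo=-75,hi=200,z=.164,hub=(.5866,.0058),thr=130,tick_lo=.070,tick_hi=.078):
    C,mz=measure(f,np.array(hub)); a=pointer(f,C,mz,thr=thr)
    A,p=ticks(f,C,lo,hi,(tick_lo,tick_hi),z)
    base=cv2.blur(p.reshape(1,-1).astype(np.float32),(41,1)).ravel(); q=(base-p)/base
    pk,_=find_peaks(q,height=.1,distance=30)
    ta=[]
    for i in pk:
        j=slice(max(i-8,0),i+9); wt=np.clip(q[j],0,None)**2; ta.append((A[j]*wt).sum()/wt.sum())
    ta=np.array(ta); k=np.round((ta+17)/15); res=ta-(15*k-17)
    keep=abs(res)<3.5
    for _ in range(4):
        t=np.radians(ta[keep]); G=np.c_[np.ones(len(t)),np.sin(t),np.cos(t)]
        s=np.linalg.lstsq(G,res[keep],rcond=None)[0]; tt=np.radians(ta)
        rs=res-np.c_[np.ones(len(tt)),np.sin(tt),np.cos(tt)]@s
        keep=abs(rs)<max(.4,2.5*np.std(rs[keep]))
    print('ticks',keep.sum(),'std',rs[keep].std().round(2),'phase',(s[0]-17).round(2),'apparent ctr shift mm',(s[1:]*78/57.3).round(2))
    return C,a,s[0]-17,list(zip(ta.round(1),res.round(2),keep))
E
python3 - <<'E'
from rem import *
import pickle
f=pickle.load(open('wrist1.pkl','rb')); C,a,t,l=rem(f,-60,215); print(a,t,a-t)
f=grab_frame('wrist'); pickle.dump(f,open('wrist3.pkl','wb'));C,a,t,l=rem(f,-10,175); print(a,t,a-t); print(*l)
E
```

```text
hub fit [0.5866 0.0058] R 0.0158 minenc 586.4 5.7 16.6
pointer n 328 mean ang 86.42 axis ang 86.93 r 0.022 0.0549 offset of line from C mm -0.34
ticks 18 std 0.08 phase -16.67 apparent ctr shift mm [-0.14 -1.42]
86.42369067459794 -16.668224550798524 103.09191522539646
hub fit [0.5855 0.0053] R 0.0155 minenc 585.6 5.1 16.1
pointer n 1349 mean ang -137.52 axis ang -135.67 r 0.033 0.055 offset of line from C mm -1.43
ticks 12 std 0.12 phase -16.59 apparent ctr shift mm [-1.43 -0.72]
-137.5233943338749 -16.594097712962878 -120.92929662091203
(np.float64(-1.8), np.float64(0.18), np.True_) (np.float64(12.4), np.float64(-0.61), np.True_) (np.float64(27.3), np.float64(-0.67), np.True_) (np.float64(42.4), np.float64(-0.58), np.True_) (np.float64(57.2), np.float64(-0.76), np.True_) (np.float64(72.3), np.float64(-0.75), np.True_) (np.float64(87.4), np.float64(-0.65), np.True_) (np.float64(102.5), np.float64(-0.49), np.True_) (np.float64(117.7), np.float64(-0.25), np.True_) (np.float64(133.0), np.float64(0.01), np.True_) (np.float64(148.3), np.float64(0.31), np.True_) (np.float64(163.6), np.float64(0.56), np.True_)
```

```bash
sed -i 's/m=(g>thr)&(rr>lo)&(rr<hi)/AA=np.degrees(np.arctan2(dy,dx)); m=(g>thr)\&(rr>lo)\&(rr<hi)\&(AA>-45)\&(AA<120)/' meas.py
python3 - <<'E'
from rem import *
import pickle
f=pickle.load(open('wrist3.pkl','rb'));C,a,t,l=rem(f,-10,175); print(a,t,a-t)
E
```

```text
hub fit [0.5855 0.0053] R 0.0155 minenc 585.6 5.1 16.1
pointer n 547 mean ang 19.52 axis ang 21.27 r 0.022 0.055 offset of line from C mm -1.17
ticks 12 std 0.12 phase -16.59 apparent ctr shift mm [-1.43 -0.72]
19.518736449567403 -16.594097712962878 36.11283416253028
```

>>> play_rows([
  [5,-1.5,0.5,0,0.003,0.08,255],
  [5,-1.5,0.5,0,0.003,0.08,255],
  [5,-1.5,0.5,0,0.003,0.08,255],
  [4,-1.2,0.5,0,0.003,0.07,255],
])

```text
clock: 4.95
tcp_pos: [0.5438, -0.0177, 0.2013]
orientation: [2.022, 2.401, 0.046]
contact_force: [2.7, -2.9, -0.6]
grip_width: -0.0003
```

```bash
python3 st.py;python3 - <<'E'
from rem import *
import pickle
f=grab_frame('wrist'); save(f,'wrist4'); pickle.dump(f,open('wrist4.pkl','wb'));C,a,t,l=rem(f,-10,175); print(a,t,a-t)
E
```

```text
clk 4.95 tcp [ 0.5438 -0.0177  0.2013] x head 99.81 tilt [0.02  0.021] C in tool mm [15.5 46.3] F [ 2.7 -2.9 -0.6] Fx tool [-3.4  2.2  0.6] gw -0.0003
hub fit [0.5857 0.0057] R 0.0154 minenc 585.8 5.9 16.0
pointer n 539 mean ang 1.93 axis ang 3.79 r 0.022 0.055 offset of line from C mm -1.25
ticks 11 std 0.02 phase -16.67 apparent ctr shift mm [-1.13 -1.2 ]
1.9334350100198854 -16.668243459135766 18.60167846915565
```

View pics/wrist4.png

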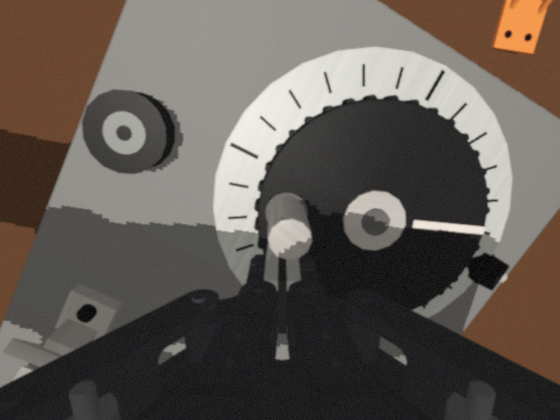

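>>> play_rows([
  [4,-1,0,0.005,-0.005,0.065,255],
  [4,-1,0,0.005,-0.005,0.065,255],
  [3.5,-1,0,0.005,-0.005,0.06,255],
])

```text
clock: 5.3
tcp_pos: [0.5394, -0.0095, 0.2018]
orientation: [2.243, 2.195, 0.009]
contact_force: [1.7, -3.6, -0.9]
grip_width: 0.0001
```

```bash
python3 st.py;python3 - <<'E'
from rem import *
import pickle
f=grab_frame('wrist'); save(f,'wrist5'); pickle.dump(f,open('wrist5.pkl','wb'));C,a,t,l=rem(f,-0,175); print(a,t,a-t)
E
```

```text
clk 5.3 tcp [ 0.5394 -0.0095  0.2018] x head 88.77 tilt [0.007 0.002] C in tool mm [16.  47.1] F [ 1.7 -3.6 -0.9] Fx tool [-3.5  1.8  0.9] gw 0.0001
hub fit [0.5859 0.0058] R 0.0152 minenc 585.7 5.9 15.8
pointer n 407 mean ang -8.36 axis ang -6.44 r 0.0225 0.0549 offset of line from C mm -1.3
ticks 11 std 0.01 phase -16.66 apparent ctr shift mm [-0.91 -1.35]
-8.364517669931606 -16.661457954505302 8.296940284573695
```

View pics/wrist5.png

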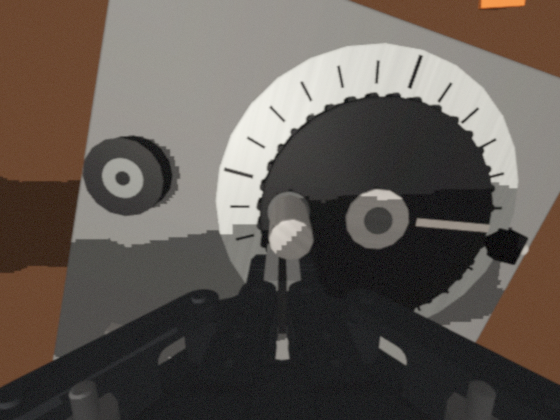

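>>> play_rows([
  [-10,0,0,0,0,0,255],
  [-4,0,-40,0,0,0,255],
  [20,22,-45,0,0,0,255],
  [20,22,-20,0,0,0,255],
  [0,0,0,0,0,0,255],
])

```text
clock: 5.85
tcp_pos: [0.5805, 0.0144, 0.3089]
orientation: [-2.227, -2.209, -0.002]
contact_force: [0.1, -0.2, 0.1]
grip_width: 0.0001
```

```bash
python3 st.py;python3 - <<'E'
from rem import *
import pickle
f=grab_frame('wrist'); save(f,'wrist6'); pickle.dump(f,open('wrist6.pkl','wb'));C,a,t,l=rem(f,-60,215); print(a,t,a-t)
print(*l)
x0,y0=260,130
cv2.imwrite('pics/w6z.png',cv2.resize(f['color'][y0:y0+150,x0:x0+200],None,fx=4,fy=4,interpolation=cv2.INTER_CUBIC))
E
```

```text
clk 5.85 tcp [0.5805 0.0144 0.3089] x head 89.54 tilt [-0.002  0.004] C in tool mm [-8.8  6.4] F [ 0.1 -0.2  0.1] Fx tool [-0.2  0.1 -0.1] gw 0.0001
hub fit [0.5865 0.0058] R 0.0159 minenc 586.3 5.8 16.6
pointer n 191 mean ang -9.85 axis ang -7.67 r 0.0222 0.0549 offset of line from C mm -1.47
ticks 18 std 0.02 phase -16.65 apparent ctr shift mm [-0.27 -1.43]
-9.852897098177309 -16.651410850434974 6.798513752257666
(np.float64(-47.2), np.float64(-0.23), np.True_) (np.float64(-32.4), np.float64(-0.43), np.True_) (np.float64(-17.6), np.float64(-0.62), np.True_) (np.float64(-2.7), np.float64(-0.67), np.True_) (np.float64(12.3), np.float64(-0.73), np.True_) (np.float64(27.3), np.float64(-0.67), np.True_) (np.float64(42.4), np.float64(-0.57), np.True_) (np.float64(57.6), np.float64(-0.38), np.True_) (np.float64(72.8), np.float64(-0.17), np.True_) (np.float64(88.1), np.float64(0.14), np.True_) (np.float64(103.4), np.float64(0.41), np.True_) (np.float64(118.7), np.float64(0.7), np.True_) (np.float64(133.9), np.float64(0.85), np.True_) (np.float64(149.2), np.float64(1.15), np.True_) (np.float64(164.3), np.float64(1.31), np.True_) (np.float64(179.4), np.float64(1.43), np.True_) (np.float64(194.4), np.float64(1.4), np.True_) (np.float64(209.4), np.float64(1.39), np.True_)
```

View pics/w6z.png

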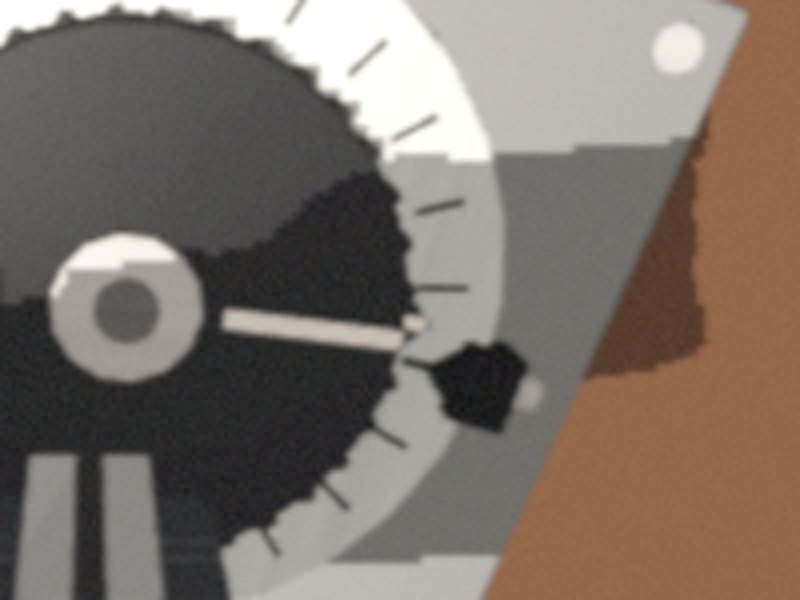

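>>> play_rows([
  [-20,-21,0,0,0,0,255],
  [-20,-21,0,0,0,0,255],
  [-3,0,45,0,0,0,255],
  [0,0,0,0,0,0,255],
])

```text
clock: 6.3
tcp_pos: [0.53, -0.0351, 0.2584]
orientation: [-2.218, -2.21, 0.01]
contact_force: [-0.8, 0.6, -0.7]
grip_width: 0.0003
```

```bash
sed -i 's/C=np.array(\[.5868,.0055\])/C=np.array([.5868,.0044])/' st.py; python3 st.py; sed -i "s/    return C,a,s\[0\]-17,/    C2=C+np.array([-s[1],s[2]])*.078\/57.3; print('C2',C2.round(4)); a=pointer(f,C2,mz,thr=thr)\n    return C2,a,s[0]-17,/" rem.py
python3 - <<'E'
from rem import *
import pickle
for n in (1,3,4,5,6):
    f=pickle.load(open(f'wrist{n}.pkl','rb'));print('=====',n);C,a,t,l=rem(f,-60 if n in(1,6) else 0,215 if n in(1,6) else 175); print(a-t)
E
```

```text
clk 6.3 tcp [ 0.53   -0.0351  0.2584] x head 89.79 tilt [-0.012  0.003] C in tool mm [39.7 56.7] F [-0.8  0.6 -0.7] Fx tool [ 0.6 -0.8  0.8] gw 0.0003
===== 1
hub fit [0.5866 0.0058] R 0.0158 minenc 586.4 5.7 16.6
pointer n 328 mean ang 86.42 axis ang 86.93 r 0.022 0.0549 offset of line from C mm -0.34
ticks 18 std 0.08 phase -16.67 apparent ctr shift mm [-0.14 -1.42]
C2 [0.5868 0.0043]
pointer n 327 mean ang 86.74 axis ang 86.74 r 0.0221 0.0548 offset of line from C mm -0.01
103.40352191679898
===== 3
hub fit [0.5855 0.0053] R 0.0155 minenc 585.6 5.1 16.1
pointer n 547 mean ang 19.52 axis ang 21.27 r 0.022 0.055 offset of line from C mm -1.17
ticks 11 std 0.06 phase -16.78 apparent ctr shift mm [-1.1  -0.78]
C2 [0.5866 0.0045]
pointer n 548 mean ang 21.2 axis ang 21.36 r 0.022 0.0549 offset of line from C mm -0.11
37.97977420567457
===== 4
hub fit [0.5857 0.0057] R 0.0154 minenc 585.8 5.9 16.0
pointer n 539 mean ang 1.93 axis ang 3.79 r 0.022 0.055 offset of line from C mm -1.25
ticks 11 std 0.02 phase -16.67 apparent ctr shift mm [-1.13 -1.2 ]
C2 [0.5868 0.0045]
pointer n 539 mean ang 3.81 axis ang 3.68 r 0.022 0.055 offset of line from C mm 0.08
20.473243739632586
===== 5
hub fit [0.5859 0.0058] R 0.0152 minenc 585.7 5.9 15.8
pointer n 407 mean ang -8.36 axis ang -6.44 r 0.0225 0.0549 offset of line from C mm -1.3
ticks 11 std 0.01 phase -16.66 apparent ctr shift mm [-0.91 -1.35]
C2 [0.5868 0.0044]
pointer n 413 mean ang -6.53 axis ang -6.56 r 0.022 0.055 offset of line from C mm 0.02
10.132189216711442
===== 6
hub fit [0.5865 0.0058] R 0.0159 minenc 586.3 5.8 16.6
pointer n 191 mean ang -9.85 axis ang -7.67 r 0.0222 0.0549 offset of line from C mm -1.47
ticks 18 std 0.02 phase -16.65 apparent ctr shift mm [-0.27 -1.43]
C2 [0.5868 0.0044]
pointer n 193 mean ang -7.79 axis ang -7.73 r 0.022 0.055 offset of line from C mm -0.04
8.863226048709842
```

>>> play_rows([
  [0,5,30,-0.006,0,0,255],
  [0,5,25,-0.006,0,0,255],
  [6,0,0,0,0,0,255],
  [6,0,0,0,0,0,255],
  [0,0,0,0,0,0,255],
])

```text
clock: 6.8
tcp_pos: [0.5391, -0.0242, 0.2064]
orientation: [-2.221, -2.218, -0.003]
contact_force: [0.2, 0.4, 1.1]
grip_width: 0.0001
```

```bash
python3 st.py
```

```text
clk 6.8 tcp [ 0.5391 -0.0242  0.2064] x head 89.91 tilt [-0.001  0.003] C in tool mm [28.6 47.6] F [0.2 0.4 1.1] Fx tool [ 0.4  0.2 -1.1] gw 0.0001
```

>>> play_rows([
  [4,-1,3,0,0,0.05,255],
  [4,-1,2,0,0,0.05,255],
  [2.5,0,0,0,0,0.05,255],
  [2,0,0,0,0,0.03,255],
  [0,0,0,0,0,0,255],
])

```text
clock: 7.3
tcp_pos: [0.5415, -0.0094, 0.2098]
orientation: [2.415, 2.006, 0.017]
contact_force: [0.7, -0.5, 0.3]
grip_width: -0.0
```

```bash
python3 st.py
```

```text
clk 7.3 tcp [ 0.5415 -0.0094  0.2098] x head 79.44 tilt [0.01  0.005] C in tool mm [21.9 42. ] F [ 0.7 -0.5  0.3] Fx tool [-0.3  0.8 -0.3] gw -0.0
```

>>> play_rows([
  [-1,0,5,0.004,0,0,255],
  [0,0,4,0,0,0,255],
  [0,0,0,0,0,0,255],
])

```text
clock: 7.6
tcp_pos: [0.5424, -0.0103, 0.2023]
orientation: [2.413, 2.01, 0.017]
contact_force: [-0.8, 0.0, -0.3]
grip_width: -0.0001
```

```bash
python3 st.py;python3 - <<'E'
from rem import *
f=grab_frame('wrist'); save(f,'wrist7');C,a,t,l=rem(f,10,175); print(a-t)
E
```

```text
clk 7.6 tcp [ 0.5424 -0.0103  0.2023] x head 79.6 tilt [0.009 0.006] C in tool mm [22.5 41. ] F [-0.8  0.  -0.3] Fx tool [-0.1 -0.8  0.3] gw -0.0001
hub fit [0.5861 0.0057] R 0.0152 minenc 586.1 5.7 15.7
pointer n 429 mean ang -9.51 axis ang -7.82 r 0.0224 0.055 offset of line from C mm -1.14
ticks 11 std 0.01 phase -16.65 apparent ctr shift mm [-0.62 -1.28]
C2 [0.5868 0.0044]
pointer n 431 mean ang -7.76 axis ang -7.87 r 0.0222 0.0548 offset of line from C mm 0.08
8.897200789620456
```

View pics/wrist7.png

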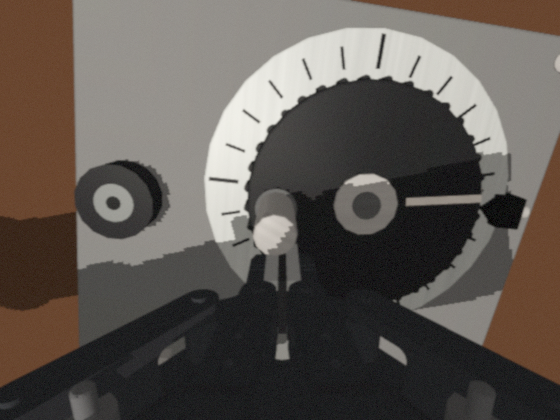

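>>> play_rows([
  [1,-2,0,0,0,0.01,255],
  [1.5,-1,0,0,0,0.02,255],
  [1.5,0,0,0,0,0.02,255],
  [1.5,0,0,0,0,0.02,255],
  [0,0,0,0,0,0,255],
])

```text
clock: 8.15
tcp_pos: [0.5394, -0.0065, 0.2023]
orientation: [2.49, 1.914, 0.011]
contact_force: [0.1, -0.2, -0.3]
grip_width: 0.0
```

```bash
cat > chk.py <<'E'
import sys; from st import st; st()
from rem import *
f=grab_frame('wrist'); save(f,sys.argv[1]);C,a,t,l=rem(f,10,175); print('REMAIN',a-t)
E
python3 chk.py wrist8
```

```text
clk 8.15 tcp [ 0.5394 -0.0065  0.2023] x head 75.09 tilt [0.006 0.004] C in tool mm [22.8 43. ] F [ 0.1 -0.2 -0.3] Fx tool [-0.2  0.1  0.3] gw 0.0
hub fit [0.5862 0.0057] R 0.0152 minenc 586.0 5.7 15.7
pointer n 430 mean ang -11.77 axis ang -10.08 r 0.0224 0.0548 offset of line from C mm -1.14
ticks 11 std 0.01 phase -16.65 apparent ctr shift mm [-0.61 -1.27]
C2 [0.5868 0.0044]
pointer n 438 mean ang -10.07 axis ang -10.09 r 0.0221 0.055 offset of line from C mm 0.01
REMAIN 6.584040713863931
```

>>> play_rows([
  [1.5,0,0,0,0,0.02,255],
  [1.5,0,0,0,0,0.02,255],
  [1.5,-0.5,0,0,0,0.02,255],
  [0,0,0,0,0,0,255],
])

```text
clock: 8.6
tcp_pos: [0.5392, -0.0024, 0.2021]
orientation: [2.552, 1.832, 0.008]
contact_force: [-0.8, -2.1, 1.8]
grip_width: 0.0001
```

```bash
python3 chk.py wrist9
```

```text
clk 8.6 tcp [ 0.5392 -0.0024  0.2021] x head 71.36 tilt [0.004 0.003] C in tool mm [21.7 42.9] F [-0.8 -2.1  1.8] Fx tool [-2.2 -0.1 -1.8] gw 0.0001
hub fit [0.5862 0.0056] R 0.0151 minenc 586.2 5.6 15.6
pointer n 430 mean ang -16.61 axis ang -15.05 r 0.0225 0.055 offset of line from C mm -1.05
ticks 11 std 0.01 phase -16.64 apparent ctr shift mm [-0.55 -1.2 ]
C2 [0.5868 0.0044]
pointer n 434 mean ang -15.09 axis ang -15.02 r 0.0222 0.055 offset of line from C mm -0.04
REMAIN 1.5496402876151425
```

>>> play_rows([
  [0.5,0,0,0,0,0,255],
  [0,0,0,0,0,0,255],
])

```text
clock: 8.85
tcp_pos: [0.5394, -0.0018, 0.2021]
orientation: [2.551, 1.834, 0.008]
contact_force: [-1.2, -2.1, 1.0]
grip_width: 0.0001
```

```bash
python3 chk.py wrist10
```

```text
clk 8.85 tcp [ 0.5394 -0.0018  0.2021] x head 71.42 tilt [0.004 0.003] C in tool mm [21. 43.] F [-1.2 -2.1  1. ] Fx tool [-2.4 -0.4 -1. ] gw 0.0001
hub fit [0.5863 0.0057] R 0.0151 minenc 586.2 5.7 15.5
pointer n 431 mean ang -17.43 axis ang -15.74 r 0.0225 0.055 offset of line from C mm -1.14
ticks 11 std 0.01 phase -16.65 apparent ctr shift mm [-0.51 -1.26]
C2 [0.5868 0.0044]
pointer n 436 mean ang -15.83 axis ang -15.73 r 0.0222 0.055 offset of line from C mm -0.06
REMAIN 0.8208188535088468
```

>>> play_rows([
  [0.4,0,0,0,0,0,255],
  [0,0,0,0,0,0,255],
])

```text
clock: 9.1
tcp_pos: [0.5394, -0.0015, 0.2021]
orientation: [-2.551, -1.834, -0.008]
contact_force: [-1.0, -1.5, 1.8]
grip_width: 0.0001
```

```bash
python3 chk.py wrist11
```

```text
clk 9.1 tcp [ 0.5394 -0.0015  0.2021] x head 71.42 tilt [0.004 0.003] C in tool mm [20.7 43. ] F [-1.  -1.5  1.8] Fx tool [-1.7 -0.5 -1.9] gw 0.0001
hub fit [0.5862 0.0057] R 0.0151 minenc 586.3 5.6 15.5
pointer n 432 mean ang -17.84 axis ang -16.04 r 0.0224 0.055 offset of line from C mm -1.22
ticks 11 std 0.02 phase -16.65 apparent ctr shift mm [-0.52 -1.24]
C2 [0.5868 0.0044]
pointer n 437 mean ang -16.29 axis ang -16.05 r 0.0221 0.055 offset of line from C mm -0.16
REMAIN 0.3516225458558324
```

>>> play_rows([
  [-8,0,0,0,0,0,255],
  [-8,0,-10,0,0,0,255],
  [0,0,-45,0,0,0,255],
  [5,30,-30,0,0,0,255],
  [0,20,0,0,0,0,255],
])

```text
clock: 9.65
tcp_pos: [0.5828, -0.0283, 0.2921]
orientation: [-2.548, -1.836, -0.014]
contact_force: [0.9, 0.1, -0.4]
grip_width: 0.0002
```

```bash
python3 st.py; python3 - <<'E'
from rem import *
f=grab_frame('wrist'); save(f,'wrist12');C,a,t,l=rem(f,-45,185); print(a-t)
u,v=proj(f,[.655,-.015,.17]); x0,y0=int(u)-70,int(v)-55
cv2.imwrite('pics/w12z.png',cv2.resize(f['color'][max(y0,0):y0+110,max(x0,0):x0+140],None,fx=5.5,fy=5.5,interpolation=cv2.INTER_CUBIC))
E
```

```text
clk 9.65 tcp [ 0.5828 -0.0283  0.2921] x head 71.55 tilt [0.006 0.006] C in tool mm [32.3 -6.5] F [ 0.9  0.1 -0.4] Fx tool [0.4 0.8 0.4] gw 0.0002
hub fit [0.5867 0.005 ] R 0.016 minenc 586.7 5.1 16.5
pointer n 280 mean ang -16.88 axis ang -15.7 r 0.0224 0.0543 offset of line from C mm -0.77
ticks 15 std 0.02 phase -16.65 apparent ctr shift mm [ 0.07 -0.42]
C2 [0.5867 0.0045]
pointer n 282 mean ang -16.23 axis ang -15.66 r 0.0223 0.055 offset of line from C mm -0.37
0.4197139586024221
```

View pics/wrist12.png

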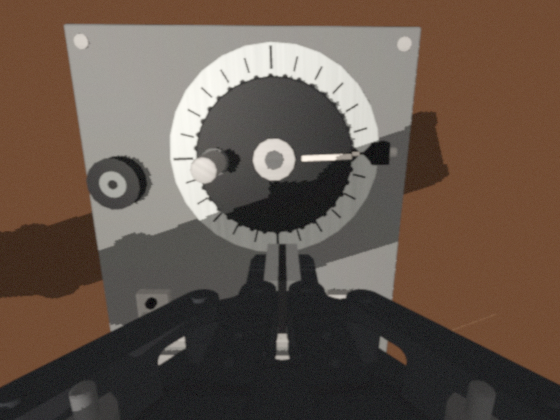

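View pics/w12z.png

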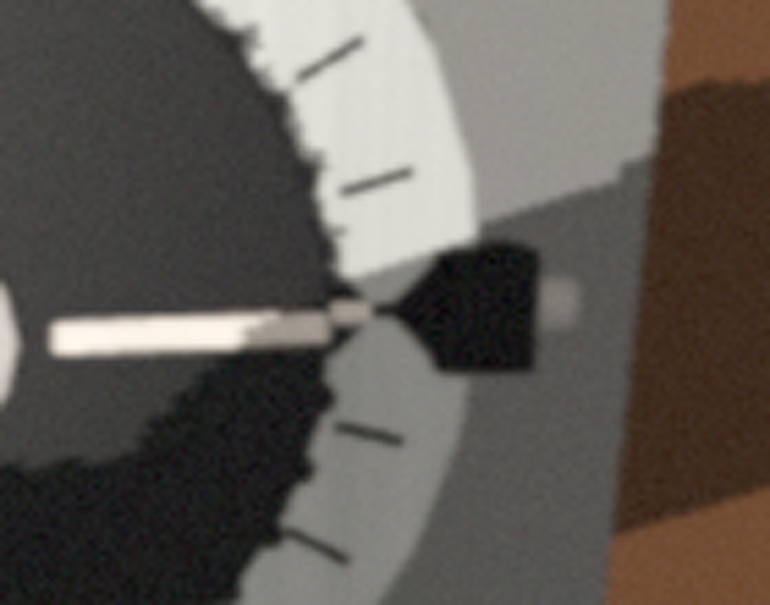

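```bash
cat > prof.py <<'E'
from h import *
def prof(f,C,th0=-16.5):
    g=cv2.cvtColor(f['color'],cv2.COLOR_BGR2GRAY).astype(np.float32)
    out=[]
    def run(r_,z,sgn):
        th=np.radians(th0); u=np.array([np.cos(th),np.sin(th)]);n=np.array([-u[1],u[0]])
        o=np.linspace(-.005,.005,101); P=np.array([proj(f,np.r_[C+u*r_+n*q,z]) for q in o],np.float32)
        p=sgn*cv2.remap(g,P[:,0].copy(),P[:,1].copy(),cv2.INTER_LINEAR).ravel()
        b=np.minimum(np.median(p[:25]),np.median(p[-25:])); w=np.clip(p-(b+p.max())/2,0,None)
        q=(o*w).sum()/w.sum(); return th0+np.degrees(q/r_), q
    for r_ in np.arange(.024,.056,.004): a,q=run(r_,.184,1); out.append((r_,q)); print('r',round(r_,3),'ang',round(a,2),'off mm',round(q*1e3,2))
    o=np.array(out); k=np.polyfit(o[:,0],o[:,1],1); print('slope angle',th0+np.degrees(k[0]),'offset mm',k[1]*1e3)
    for r_ in (.062,.064,.066): print('nose',r_,round(run(r_,.168,1)[0],2))
    for r_ in (.071,.073,.075,.077): print('tick',r_,round(run(r_,.164,-1)[0],2))
E
python3 - <<'E'
from prof import *
import pickle
f=grab_frame('wrist'); pickle.dump(f,open('wrist12.pkl','wb')); prof(f,np.array([.5867,.0045]))
E
```

```text
r 0.024 ang -16.43 off mm 0.03
r 0.028 ang -16.21 off mm 0.14
r 0.032 ang -16.17 off mm 0.19
r 0.036 ang -16.31 off mm 0.12
r 0.04 ang -16.4 off mm 0.07
r 0.044 ang -16.35 off mm 0.11
r 0.048 ang -16.15 off mm 0.29
r 0.052 ang -15.64 off mm 0.78
slope angle -15.517706868899461 offset mm -0.43521533217102415
nose 0.062 -18.2
nose 0.064 -16.33
nose 0.066 -15.81
tick 0.071 -16.69
tick 0.073 -16.64
tick 0.075 -16.67
tick 0.077 -16.69
```

```bash
python3 - <<'E'
from h import *
for n in ('scene','side'): save(grab_frame(n),n+'9')
a=np.hstack([cv2.imread('pics/scene9.png')[150:330,100:480],cv2.imread('pics/side9.png')[120:300,180:380]])
cv2.imwrite('pics/fin.png',cv2.resize(a,None,fx=1.35,fy=1.35))
print(r.get_obs()['contact_force'],r.get_obs()['clock'])
E
```

```text
[-0.90243653  0.33003601 -0.32057971] 9.85
```

View pics/fin.png

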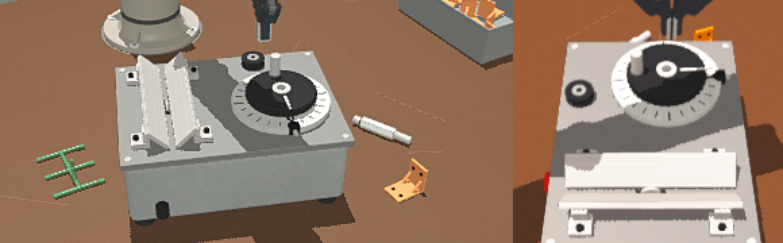

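The views show the pointer at the rider's line, the pulley, bracket, gauge and runner lying where they were, and the arm clear of everything.

```bash
python3 -c "
from bench import r
print(r.hand_in())"
```

```text
the job is handed in; nothing more can be done
None
```

I turned the dial clockwise by about 103° to the rider's line, pushing the crank knob with the shut fingertips, and handed the job in at about 9.9 s with the arm clear.

- **Pushing:** I lifted off once about 9° short of the line to measure, then crept up in small steps. The contact force readings I took stayed at about 5 N or less, and the knob was never between the fingers.
- **Pointer:** The last check from above, with the arm clear, put the pointer at about −16.3° and the target line at −16.65°. That is about 0.3–0.4° short, and not past the line.
- **Disagreement:** Straight-line fits to the pointer mark in that same picture gave a larger shortfall, about 0.9–1.1°. A shadow edge falls across the outer part of the mark, so I trusted the averaged angle instead.
- **Ring and other parts:** The ring lines read between −16.6° and −16.8° in every check, from before the first push to the end, so the ring did not move. In the final views the pulley, bracket, gauge and runner look as they did at the start; I checked these by eye only.

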